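# Free a brass adapter from the bench air coupler

## Robot

A 6-joint arm with a two-finger parallel gripper is mounted at the origin on the work surface. World frame = base frame: x ahead of the robot, y to its left, z up, the work surface at z = 0. Lengths are in m, angles in rad, forces in N, time in s.
With the tool pointing down it reaches from about 0.325 to 0.925 m from the base axis. Payload 3.1 kg.
Tool frame: the origin (TCP) lies at the very end of the fingers, on their centre line; the grasp point (between the pads) lies 19 mm behind it; y points along the fingers, x is the direction in which the jaws open and shut, and the axes are right-handed (so a half turn about y gives the same grasp; the last joint's range is limited). The gripper opens to 85 mm and grips with 20 to 120 N. Pads are 22 mm wide; open, the fingers measure 114 mm over their backs; the gripper's body (76 mm by 85 mm) begins 54 mm behind the grasp point. The pads swing forward as they close: fully open they stand 13 mm farther back than shut.
Start: joints at [-1.445, 0.217, 1.613, -0, 1.311, -0.112], TCP at [0.147, -0.607, 0.231] pointing down, gripper open.
Joint ranges: [-2.75, 2.75], [-0.78, 2.1], [0.31, 2.55], [-1.13, 4.27], [0.13, 2.63], [-2.58, 2.58]. Speed limits (rad/s): [2.79, 2.79, 3.14, 3.14, 3.14, 3.14].

## Interface

Orientations are given as a unit quaternion [w, x, y, z].
In Python, from workcell import ctrl, grab_frame, camera_info gives the robot as it stands.
- The arm moves only by the shell command python3 -m handwheel 'ROWS' [FORCE]. ROWS is JSON, a list of rows, each an object of numbers: "tx", "ty", "tz": the shift along the tool's x, y, z in m; "spin": the turn about the tool's y in rad; "jaw": the finger opening in m, from 0 to 0.0854. A call has 1 to 5 rows; each row shifts and turns the commanded pose from where the row before left it, along the tool's axes as they then stand; what a row does not reach is not made up. A row lasts 1/8 s, in which the tool goes at most 62.5 mm and 10.7 degrees, less where a joint would pass 70% of its speed; a pose out of reach is approached as far as the arm can. A call is refused whole if a number of a shift passes 0.0625 or a number of a turn 0.188, either way. A call with a gripper value outside its range is refused whole. The fingers move at their own pace and stop on an object; FORCE is the grip in N (left out, the last holds). Time passes only in rows, so rows that do not move let the fingers close. It gives the time, the measured TCP pose, the force and the opening at its end, in the units of the state.
- ctrl.get_obs(): the state, without advancing time (a new reading comes with each control period).
- grab_frame(name): name is "scene" or "top" or "wrist"; returns the picture (420x560x3 uint8, red, green, blue); there is no depth.
- camera_info(name): a dict with "intrinsics" (3x3 intrinsics, pixels), "R" (3x3) and "t" (3): a world point X has camera coordinates R X + t. Camera axes: x right, y down, z forward; pixel columns grow to the right and rows downward; lengths in m; the calibration is good to about 2 mm. A picture is of the moment at which its call begins: read the wrist's pose just before it. camera_info takes no time and is no camera call; for the wrist camera it gives the pose at the moment of the call.
- ctrl.hand_in(): hands the job in, once; it reports no verdict.
The state is a dict: "clock": time; "q": joint angles; "qvel": joint speeds; "joint_torque": joint torques, N m; "tool_pos": TCP position; "orientation": TCP orientation; "ft_force": force on the tool from outside, world axes, zero at the start; "torque": the same for the moment, N m; "finger_gap": opening from 0.0 (shut) to 1.0 (fully open).
Only numpy, scipy, OpenCV 4.12 (cv2) and the standard library are available. Lean on these libraries where they do the work, as an engineer would, in place of code of your own. Each camera call takes 0.05 s, during which the arm holds its last target. There are 200 camera calls.

## Task

Take the brass adapter out of the bench air coupler and leave it in the plain steel parts tray. The coupler's collar is sprung and guarded: turn it anticlockwise, feeling with light pushes for the place where its notch meets the pin rather than forcing it, push it fully back so that the adapter is released, then draw the adapter out. Leave the oil can, the spanner and the loose socket where they are.

Things in the scene. Friction and masses are not known exactly. Their poses are not given: they have to be found in the camera images.
- mouth (a point): Centre of the mouth of the fixed brass coupler nose. z axis: outward along the coupler's axis, 35 deg from vertical, leaning to the robot's side; x axis: to the upper far side, where the guard pin is. Nose 32 mm wide. Once released the adapter pops 7 mm outward by itself and then stands loose in the nose, to be drawn straight out along z.
- collar_rest (a point): Fixed point on the axis, 19 mm behind the mouth: the middle of the round steel collar when at rest (axes as mouth). Collar: 42 mm outside diameter, 34 mm long, outer rim 2 mm behind the mouth. It turns easily about the axis (0.03 N m) and slides back (against z) 9 mm against a spring of 3 to 6 N. Fixed aluminium block, 60 mm square, begins 60 mm behind the mouth.
- guard_pin (a point): Outer end face of the 5 mm wide pin on the nose, 2.5 mm behind the resting collar's rear edge: it stops the collar after 2.5 mm unless the 8 mm notch in that edge stands over it (5 deg either way). The notch starts 20 to 80 deg short: turn the collar anticlockwise seen from outside the mouth (positive about mouth z) by this unknown angle; 50 deg too far is possible too.
- collar (a joint): How far the collar is slid back, m: 0 at rest, 0.009 fully back. Before 0.007 the adapter is locked and cannot be drawn. From there on the jaws inside let go, an ejector spring pops the adapter out 7 mm, and the collar stays back (about 0.008) when it is let go.
- adapter_center (a point): Centre, half-way along, of the brass adapter: stepped round plug, 54 mm long, about 120 g; z axis along it, outward. Its 26 mm diameter grip runs from 7 to 27 mm outward of the centre; the rest is 20 mm or thinner. Locked, the centre lies 5 mm behind the mouth, so the grip stands 2 to 22 mm out (9 to 29 mm once popped). Clear of the nose when drawn 40 mm from the locked place.
- tray: Plain undivided steel parts tray, fixed, 160 (x) by 130 (y) by 35 mm high, walls and floor 4 mm; origin at the centre of its underside. It may stand to the left or to the right; the grey plastic tray of the same size with dividers on the other side is not the one.
- oil_can: Grey oil can, 56 mm in diameter, 130 mm high, standing loose; origin at the centre of its foot. Leave alone.
- spanner_grip (a point): Grip of a loose steel spanner, 170 mm long, lying flat on the bench in front of the coupler, below the arm's path. Leave alone.
- socket: Small dark socket, 26 mm in diameter, 40 mm high, standing loose; origin at the centre of its foot. Leave alone.
Things that resemble listed ones, but are neither listed nor needed, are in the scene too. Of the things like the part that bears adapter_center, leave any that is orange or red; of the rest the smaller one is meant.

How it is judged:
By the outcome, as a careful person would: the job done as asked, in the order asked, and still so for the second after the job is handed in, with the robot touching nothing.
It also fails if it takes over 61 s, if anything falls off the work surface, if the arm or the gripper's body presses on something with over 40 N, if the wrist force passes 120 N, or if a joint passes its speed limit or range.

## Working session

There is one attempt and no reset: what is moved stays moved. The work goes in short steps, Python scripts to look and compute and a shell command to move; the robot and the scene stay as the last step left them, time stands still between calls to the robot, and variables do not carry over. Pictures are saved under pics/ and viewed, about 8 in all and at most 12, crops included, and the job is handed in when it is done.

```bash
ls; mkdir -p pics
python3 - <<'E'
from workcell import ctrl, grab_frame, camera_info
import cv2,numpy as np
for n in("scene","top"):
    cv2.imwrite(f"pics/{n}0.png",cv2.resize(grab_frame(n),None,fx=1.4,fy=1.4,interpolation=cv2.INTER_CUBIC)[:,:,::-1])
    i=camera_info(n);print(n,np.round(i["intrinsics"],1).tolist(),np.round(i["R"],4).tolist(),np.round(i["t"],4).tolist())
print(ctrl.get_obs())
E
```

```text
pics
scene [[468.5, 0.0, 278.9], [0.0, 468.5, 212.9], [0.0, 0.0, 1.0]] [[-0.0601, 0.9982, -0.0087], [0.8453, 0.0462, -0.5324], [-0.531, -0.0393, -0.8465]] [0.0549, -0.3865, 1.2369]
top [[395.9, 0.0, 282.0], [0.0, 395.9, 215.2], [0.0, 0.0, 1.0]] [[0.0153, -0.9999, -0.001], [-0.995, -0.0151, -0.099], [0.0989, 0.0025, -0.9951]] [-0.0099, 0.577, 1.0149]
{'clock': 0.1, 'q': array([-1.44517977e+00,  2.17649763e-01,  1.61477344e+00,  3.82469887e-05,
        1.31134634e+00, -1.12206936e-01]), 'qvel': array([-0.00150915, -0.00022327, -0.00460671, -0.00044089, -0.00120869,
        0.00033258]), 'joint_torque': array([-7.72108669e-04, -3.98073041e+01, -3.04969847e+01, -1.51493091e-04,
        4.20747223e-03, -1.81470728e-05]), 'tool_pos': array([ 0.14717734, -0.60666105,  0.23011696]), 'orientation': array([ 0.5563324 , -0.55523267,  0.43769447, -0.4366171 ]), 'ft_force': array([ 0.73155937, -0.51072663,  0.41517983]), 'torque': array([-0.01553284,  0.016681  ,  0.00870943]), 'finger_gap': 1.0018980751937074}
```

View pics/scene0.png

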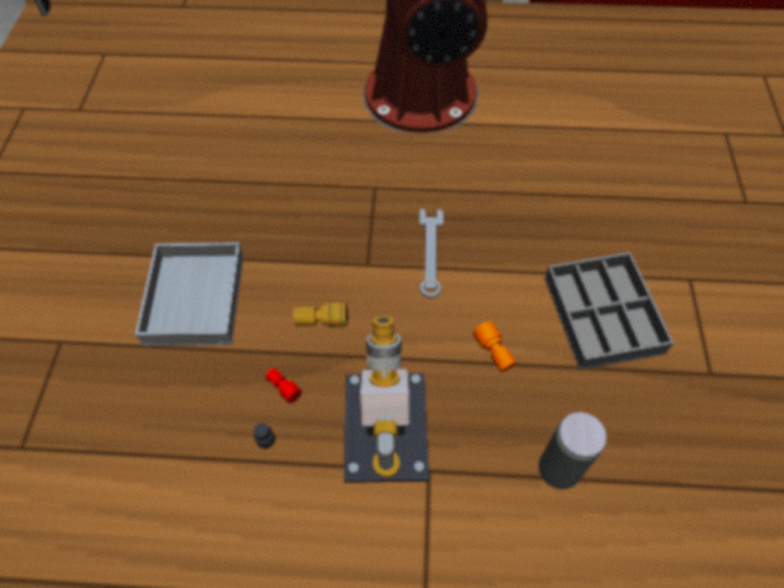

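View pics/top0.png

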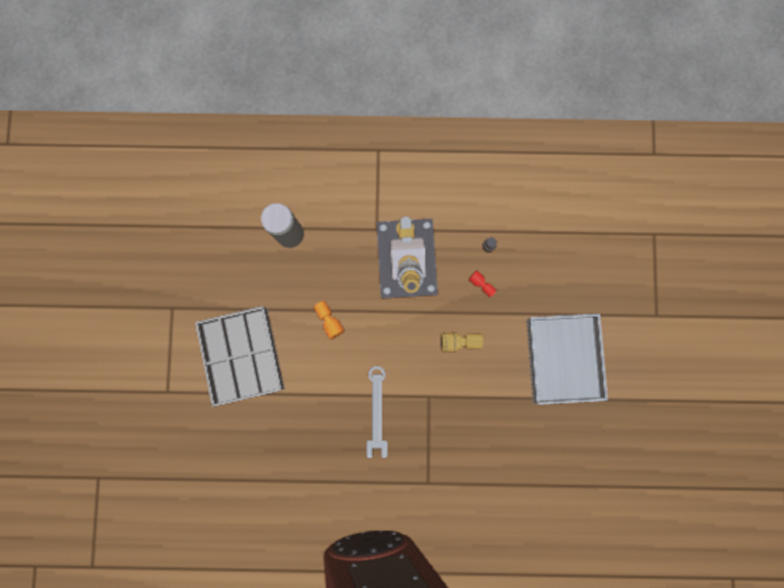

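The scene picture shows four adapter-like parts: one in the coupler (scene 383,330; top 411,285), a loose brass one (scene 320,314; top 462,342), an orange one (493,345) and a red one (283,385). The plain tray is at scene (190,293) and top (567,359). I'll confirm with one enlarged crop.

Run:
```python
from workcell import grab_frame
import cv2,numpy as np
s=grab_frame("scene");t=grab_frame("top")
a=cv2.resize(s[205:305,200:310],None,fx=5,fy=5,interpolation=cv2.INTER_CUBIC)[:, :]
b=cv2.resize(t[150:250,262:312],None,fx=5,fy=5,interpolation=cv2.INTER_CUBIC)
cv2.imwrite("pics/crop.png",np.hstack([a,b])[:,:,::-1])
```

```text
(no output)
```

View pics/crop.png

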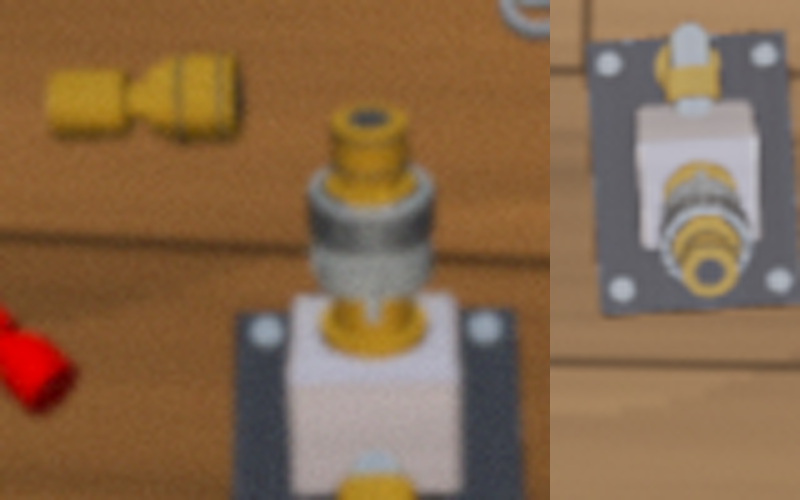

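The part in the coupler is clearly smaller than the loose brass one and isn't orange or red, so it's the one meant. Its tip is at scene px (273.6,229) and top px (294,204). Next I triangulate.

```bash
cat > h.py <<'E'
from workcell import ctrl, grab_frame, camera_info
import numpy as np, cv2
from scipy.spatial.transform import Rotation as Ro
np.set_printoptions(precision=4,suppress=True)
def P(i): return i["intrinsics"]@np.c_[i["R"],i["t"]]
def tri(i1,p1,i2,p2):
    X=cv2.triangulatePoints(P(i1),P(i2),np.float64(p1).reshape(2,1),np.float64(p2).reshape(2,1)).ravel()
    X=X[:3]/X[3]; return X
def proj(i,X):
    p=P(i)@np.r_[X,1]; return p[:2]/p[2]
def plane(i,p,z):
    d=i["R"].T@np.linalg.inv(i["intrinsics"])@np.r_[p,1]; c=-i["R"].T@i["t"]
    return c+d*(z-c[2])/d[2]
def tool():
    o=ctrl.get_obs(); q=o["orientation"]; return o["tool_pos"],Ro.from_quat(q[[1,2,3,0]]).as_matrix(),o
E
python3 - <<'E'
from h import *
s=camera_info("scene");t=camera_info("top")
print("tip",tri(s,(273.6,229),t,(294,204)))
B=[((253.2,271),(307.8,206)),((296.8,270.4),(276.4,208)),((252.1,333.6),(304.8,160.8)),((299.3,332.9),(273.8,162.6))]
for a,b in B: print("bolt",tri(s,a,t,b),plane(s,a,.01),plane(t,b,.01))
A=np.array
ts=[(153,244),(241,243),(232,343),(137,343)];tt=[(537,404),(607,402)]
for p in ts: print("tray s",plane(s,A(p)/1.4,.035))
for p in [(529,317),(600,315),(607,402),(537,404)]: print("tray t",plane(t,A(p)/1.4,.035))
print("can",plane(t,A((293,240))/1.4,0),"sock",plane(t,A((489,245))/1.4,.02),"spanner",plane(t,A((377,375))/1.4,0),plane(t,A((377,450))/1.4,0))
p,R,o=tool();print(p,R)
w=camera_info("wrist");c=-w["R"].T@w["t"];print("wristcam in tool",R.T@(c-p),"axes(rows cam, in tool)",w["R"]@R,w["intrinsics"][0])
E
```

```text
tip [ 0.5906 -0.0278  0.1584]
bolt [ 0.604  -0.0688  0.0164] [ 0.6011 -0.0688  0.01  ] [ 0.6049 -0.0701  0.01  ]
bolt [0.5976 0.0151 0.0153] [0.595  0.0158 0.01  ] [0.5982 0.0142 0.01  ]
bolt [ 0.7269 -0.0597  0.017 ] [ 0.7246 -0.0598  0.01  ] [ 0.7286 -0.0608  0.01  ]
bolt [0.7207 0.0243 0.0169] [0.7185 0.0252 0.01  ] [0.7224 0.0234 0.01  ]
tray s [ 0.4025 -0.3965  0.035 ]
tray s [ 0.3933 -0.2613  0.035 ]
tray s [ 0.5667 -0.2423  0.035 ]
tray s [ 0.5741 -0.3752  0.035 ]
tray t [ 0.5508 -0.2519  0.035 ]
tray t [ 0.5566 -0.3844  0.035 ]
tray t [ 0.3964 -0.3938  0.035 ]
tray t [ 0.3908 -0.2652  0.035 ]
can [0.6974 0.1999 0.    ] sock [ 0.6892 -0.1801  0.02  ] spanner [0.438  0.0308 0.    ] [0.2978 0.0282 0.    ]
[ 0.1472 -0.6069  0.2304] [[ 0.2356 -0.0002  0.9719]
 [-0.9719  0.0015  0.2356]
 [-0.0015 -1.      0.0002]]
wristcam in tool [-0.0009 -0.1424  0.0652] axes(rows cam, in tool) [[ 1.      0.0004 -0.    ]
 [ 0.0001 -0.2588 -0.9659]
 [-0.0004  0.9659 -0.2588]] [339.2403   0.     277.9641]
```

```bash
python3 -m handwheel '[{"spin":0.163},{"tx":-0.04,"tz":0.037},{"tx":-0.04,"tz":0.037},{"tx":-0.04,"tz":0.037},{"tx":-0.04,"tz":0.037}]'
python3 -m handwheel '[{"tx":-0.04,"tz":0.037},{"tx":-0.04,"tz":0.037},{"tx":-0.04,"tz":0.037},{"tx":-0.04,"tz":0.037},{"tx":-0.04,"tz":0.037}]'
python3 -m handwheel '[{"tx":-0.04,"tz":0.037},{"tx":-0.04,"tz":0.037},{"tx":-0.04,"tz":0.037},{"tx":-0.04,"tz":0.037},{}]'
python3 - <<'E'
from h import *
p,R,o=tool();print(p,R,o["ft_force"])
w=camera_info("wrist");im=grab_frame("wrist")
m=np.array([.6032,-.0269,.1404]);z=np.array([-.572,-.043,.819])
for s in(.022,0,-.019,-.0385):print(s,proj(w,m+s*z))
np.save("w1.npy",P(w));
cv2.imwrite("pics/w1.png",cv2.resize(im,None,fx=1.4,fy=1.4,interpolation=cv2.INTER_CUBIC)[:,:,::-1])
E
```

```text
[ 0.1472 -0.6069  0.2304] [[ 0.2356 -0.0002  0.9719]
 [-0.9719  0.0015  0.2356]
 [-0.0015 -1.      0.0002]] [0.0435 0.0258 0.1391]
0.022 [-1706.5241 -2141.954 ]
0 [-1394.1122 -1842.7821]
-0.019 [-1192.4815 -1649.6965]
-0.0385 [-1029.3798 -1493.507 ]$[0]: bad value
$[0]: bad value
$[0]: bad value
```

View pics/w1.png

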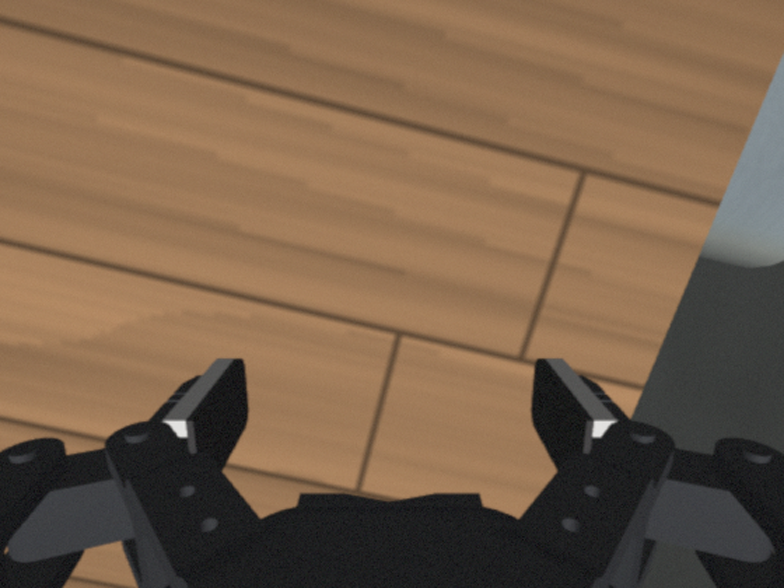

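The wrist picture shows only bare bench, since all three calls were refused. I'll write every key in each row.

```bash
python3 -m handwheel '[{"tx":0,"ty":0,"tz":0,"spin":0.163,"jaw":0.085}]'
```

```text
clock: 0.38
tool_pos: [0.1472, -0.6072, 0.231]
orientation: [0.517, -0.517, 0.482, -0.482]
ft_force: [0.1, -0.5, -0.4]
finger_gap: 0.991
```

```bash
python3 -m handwheel '[{"tx":-0.04,"ty":0,"tz":0.037,"spin":0,"jaw":0.085},{"tx":-0.04,"ty":0,"tz":0.037,"spin":0,"jaw":0.085},{"tx":-0.04,"ty":0,"tz":0.037,"spin":0,"jaw":0.085},{"tx":-0.04,"ty":0,"tz":0.037,"spin":0,"jaw":0.085},{"tx":-0.04,"ty":0,"tz":0.037,"spin":0,"jaw":0.085}]'
python3 -m handwheel '[{"tx":-0.04,"ty":0,"tz":0.037,"spin":0,"jaw":0.085},{"tx":-0.04,"ty":0,"tz":0.037,"spin":0,"jaw":0.085},{"tx":-0.04,"ty":0,"tz":0.037,"spin":0,"jaw":0.085},{"tx":-0.04,"ty":0,"tz":0.037,"spin":0,"jaw":0.085},{"tx":-0.04,"ty":0,"tz":0.037,"spin":0,"jaw":0.085}]'
python3 -m handwheel '[{"tx":-0.04,"ty":0,"tz":0.037,"spin":0,"jaw":0.085},{"tx":-0.04,"ty":0,"tz":0.037,"spin":0,"jaw":0.085},{"tx":-0.04,"ty":0,"tz":0.037,"spin":0,"jaw":0.085},{"tx":0,"ty":0,"tz":0,"spin":0,"jaw":0.085}]'
python3 - <<'E'
from h import *
p,R,o=tool();print(p,R,o["ft_force"])
w=camera_info("wrist");im=grab_frame("wrist")
m=np.array([.6032,-.0269,.1404]);z=np.array([-.572,-.043,.819])
for s in(.022,0,-.019,-.0385):print(s,1.4*proj(w,m+s*z))
cv2.imwrite("pics/w2.png",cv2.resize(im,None,fx=1.4,fy=1.4,interpolation=cv2.INTER_CUBIC)[:,:,::-1])
E
```

```text
clock: 1.0
tool_pos: [0.3176, -0.3927, 0.2314]
orientation: [0.518, -0.518, 0.481, -0.481]
ft_force: [0.4, -0.7, -0.2]
finger_gap: 0.997
clock: 1.62
tool_pos: [0.4872, -0.1793, 0.2315]
orientation: [0.518, -0.518, 0.481, -0.481]
ft_force: [-0.3, -0.2, -0.3]
finger_gap: 0.991
clock: 2.12
tool_pos: [0.5896, -0.0499, 0.2311]
orientation: [0.52, -0.519, 0.48, -0.48]
ft_force: [-0.2, -0.8, 0.2]
finger_gap: 0.993
[ 0.5896 -0.0499  0.2311] [[ 0.0796  0.0005  0.9968]
 [-0.9968  0.0008  0.0796]
 [-0.0008 -1.      0.0006]] [-0.2482 -0.7533  0.2431]
0.022 [344.9563 296.997 ]
0 [347.7416 262.8268]
-0.019 [349.8938 236.4243]
-0.0385 [351.8946 211.8792]
```

View pics/w2.png

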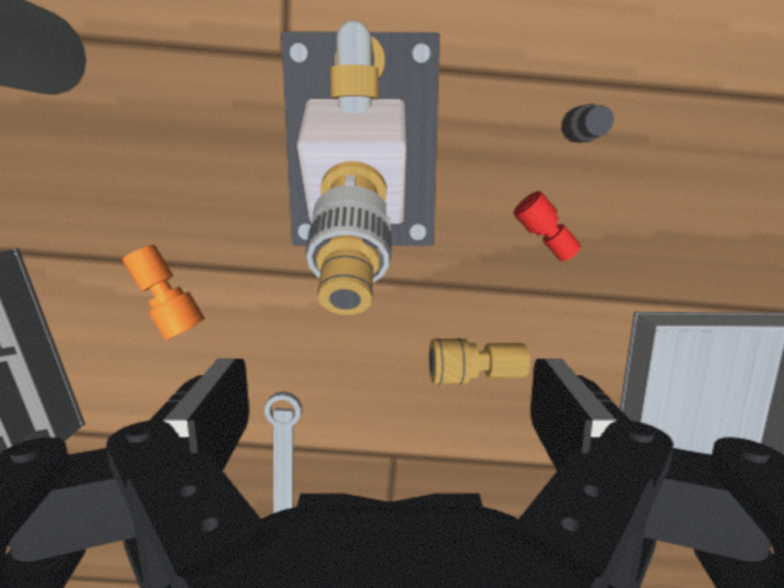

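The tip appears at (345,297), exactly where predicted, so the calibration and axis are confirmed. I now go over the collar and down, pre-spun by +0.17.

```bash
python3 -m handwheel '[{"tx":-0.022,"ty":0,"tz":0.022,"spin":0,"jaw":0.06},{"tx":0,"ty":0.05,"tz":0,"spin":0.17,"jaw":0.06},{"tx":0,"ty":0.05,"tz":0,"spin":0,"jaw":0.06},{"tx":0,"ty":0.019,"tz":0,"spin":0,"jaw":0.06},{"tx":0,"ty":0,"tz":0,"spin":0,"jaw":0.06}]' 20
python3 - <<'E'
from h import *
p,R,o=tool();print(p,R,o["ft_force"])
w=camera_info("wrist");im=grab_frame("wrist")
cv2.imwrite("pics/w3.png",cv2.resize(im,None,fx=1.4,fy=1.4,interpolation=cv2.INTER_CUBIC)[:,:,::-1])
E
```

```text
clock: 2.8
tool_pos: [0.6068, -0.03, 0.111]
orientation: [0.475, -0.476, 0.524, -0.523]
ft_force: [0.0, 0.9, 1.4]
finger_gap: 0.703
[ 0.6068 -0.03    0.111 ] [[-0.0962 -0.0035  0.9954]
 [-0.9954  0.0004 -0.0962]
 [-0.0001 -1.     -0.0035]] [0.0241 0.8811 1.4032]
```

View pics/w3.png

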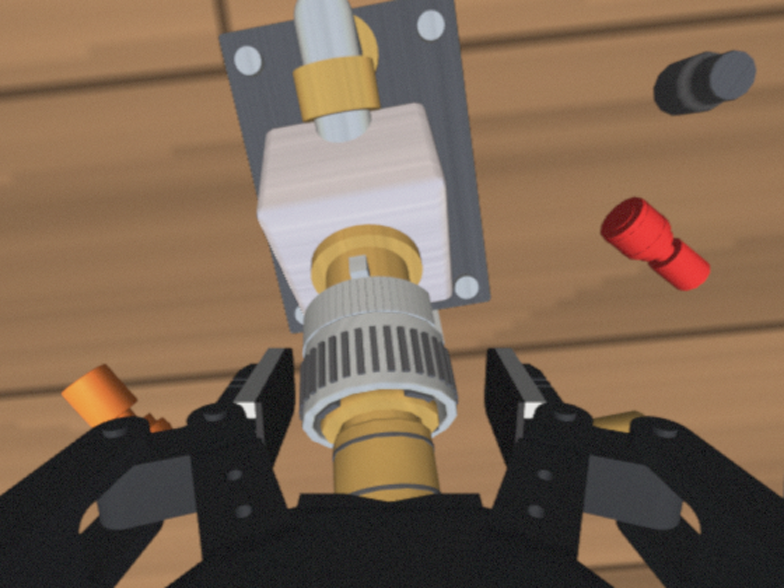

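The wrist picture shows the collar between the pads but about 4 mm off centre (left gap ~8 px, right ~30 px), with the guard pin at (358,266). I correct for that and grip lightly.

```bash
python3 -m handwheel '[{"tx":-0.004,"ty":0,"tz":0.006,"spin":0,"jaw":0.06},{"tx":0,"ty":0,"tz":0,"spin":0,"jaw":0.03},{"tx":0,"ty":0,"tz":0,"spin":0,"jaw":0.03},{"tx":0,"ty":0,"tz":0,"spin":0,"jaw":0.03}]' 20
```

```text
clock: 3.35
tool_pos: [0.6174, -0.027, 0.1148]
orientation: [-0.477, 0.475, -0.521, 0.525]
ft_force: [1.9, -3.8, 6.2]
finger_gap: 0.505
```

```bash
python3 -m handwheel '[{"tx":0,"ty":0,"tz":0,"spin":-0.1,"jaw":0.03},{"tx":0,"ty":0,"tz":0,"spin":-0.1,"jaw":0.03},{"tx":0,"ty":0,"tz":0,"spin":0,"jaw":0.03}]' 20
python3 - <<'E'
from h import *
p,R,o=tool();print(p,R[:,2],o["ft_force"],o["torque"])
w=camera_info("wrist");im=grab_frame("wrist")
cv2.imwrite("pics/w4.png",cv2.resize(im,None,fx=1.4,fy=1.4,interpolation=cv2.INTER_CUBIC)[:,:,::-1])
E
```

```text
clock: 3.72
tool_pos: [0.6172, -0.0264, 0.1142]
orientation: [0.526, -0.524, 0.472, -0.475]
ft_force: [5.2, -2.0, 5.2]
finger_gap: 0.491
[ 0.6172 -0.0264  0.1142] [0.9947 0.1028 0.006 ] [ 5.1551 -1.9637  5.2055] [-0.7364 -0.7478 -0.27  ]
```

View pics/w4.png

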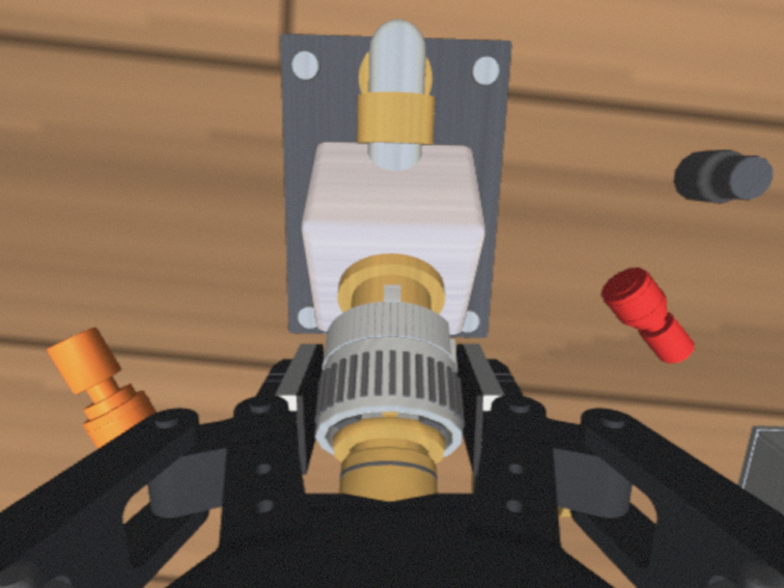

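The picture shows both pads on the collar and the pin at (392,292). I unwrap the collar surface from this frame to look for the notch and check the rotation.

```bash
cat > uw.py <<'E'
from h import *
def unwrap(slide=0):
    w=camera_info("wrist");im=grab_frame("wrist")
    m=np.array([.6032,-.0269,.1404]);y4=np.deg2rad(4.4);c,s=np.cos(np.deg2rad(35)),np.sin(np.deg2rad(35))
    f=np.array([np.cos(y4),np.sin(y4),0]);up=np.array([0,0,1.])
    z=-s*f+c*up;x=c*f+s*up;y=np.cross(z,x)
    A=np.deg2rad(np.arange(-85,85.1,.5));S=np.arange(0,-.045,-.0003)
    a,S2=np.meshgrid(A,S)
    X=m+S2[...,None]*z+.021*(np.cos(a)[...,None]*x+np.sin(a)[...,None]*y)
    p=np.einsum('ij,hwj->hwi',P(w),np.concatenate([X,np.ones_like(a)[...,None]],-1))
    u=(p[...,:2]/p[...,2:]).astype(np.float32)
    return cv2.remap(im,u[...,0],u[...,1],cv2.INTER_LINEAR)
E
python3 - <<'E'
from uw import *
U=unwrap();np.save("u1.npy",U)
cv2.imwrite("pics/u1.png",cv2.resize(U,None,fx=2.3,fy=2.3)[:,:,::-1])
E
```

```text
(no output)
```

View pics/u1.png

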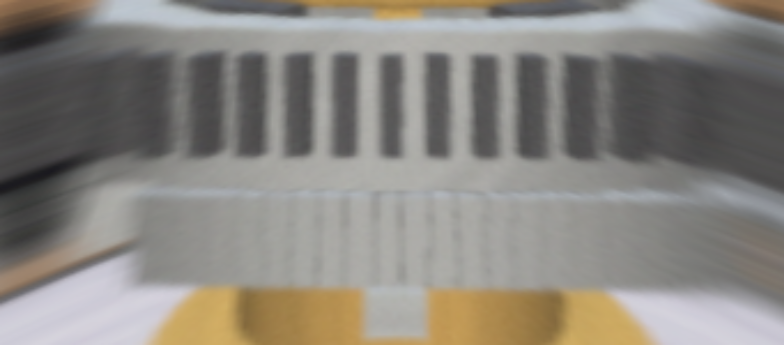

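No notch is visible within about ±50°. The sharp rear edge at −55° (px 140) may be its flank. I turn further and measure how the knurl moves.

```bash
python3 -m handwheel '[{"tx":0,"ty":0,"tz":0,"spin":-0.1,"jaw":0.03},{"tx":0,"ty":0,"tz":0,"spin":-0.1,"jaw":0.03},{"tx":0,"ty":0,"tz":0,"spin":0,"jaw":0.03}]' 20
python3 - <<'E'
from uw import *
p,R,o=tool();print(p,R[:,2],o["ft_force"],o["torque"])
U=unwrap();V=np.load("u1.npy");np.save("u2.npy",U)
k=U[30:65].mean((0,2));k0=V[30:65].mean((0,2))
def n(x):return (x-x.mean())/x.std()
print([(d/2,round(float(np.mean(n(k[80+0:260])*n(k0[80-d:260-d]))),2)) for d in range(-4,50,2)])
print("rear band u2",U[100:118,0:340:10].mean((0,2)).astype(int)); print("u1",V[100:118,0:340:10].mean((0,2)).astype(int))
cv2.imwrite("pics/u2.png",cv2.resize(np.vstack([V,U]),None,fx=2,fy=2)[:,:,::-1])
E
```

```text
clock: 4.2
tool_pos: [0.6171, -0.0258, 0.1142]
orientation: [0.571, -0.568, 0.418, -0.421]
ft_force: [2.5, 0.3, 5.3]
finger_gap: 0.489
[ 0.6171 -0.0258  0.1142] [0.9549 0.2968 0.0056] [2.4792 0.2924 5.3144] [-0.9684 -0.8271 -0.7407]
[(-2.0, 0.95), (-1.0, 0.82), (0.0, 0.44), (1.0, -0.03), (2.0, -0.42), (3.0, -0.61), (4.0, -0.52), (5.0, -0.18), (6.0, 0.3), (7.0, 0.75), (8.0, 0.98), (9.0, 0.89), (10.0, 0.53), (11.0, 0.08), (12.0, -0.31), (13.0, -0.51), (14.0, -0.46), (15.0, -0.18), (16.0, 0.23), (17.0, 0.62), (18.0, 0.84), (19.0, 0.79), (20.0, 0.51), (21.0, 0.12), (22.0, -0.24), (23.0, -0.43), (24.0, -0.4)]
rear band u2 [ 28  26  25  25  28  47  88 149 140 145 151 154 157 158 162 168 170 168
 161 159 165 166 162 156 152 151 146 140 134 129 123 117 111 108]
u1 [ 85  86 111 134 151 157 140 136 141 146 149 156 161 164 162 161 167 170
 170 168 160 159 160 159 155 148 144 141 134 128 122 118 115 114]
```

View pics/u2.png

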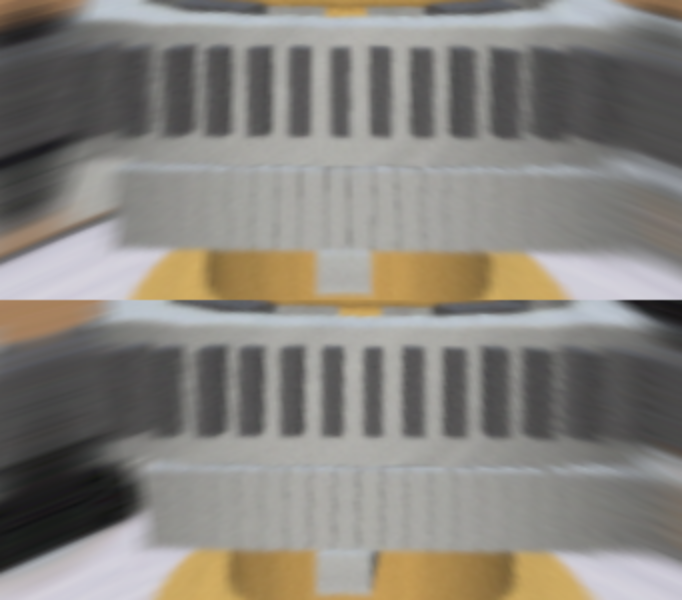

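The collar turned 8.3° for 0.2 rad of spin with no slip. The notch is not yet in view, so it must be at about −60° now. I ratchet: open, spin back, regrip, turn.

```bash
python3 -m handwheel '[{"tx":0,"ty":0,"tz":0,"spin":0,"jaw":0.056},{"tx":0,"ty":0,"tz":0,"spin":0,"jaw":0.056},{"tx":0,"ty":0,"tz":0,"spin":0.17,"jaw":0.056},{"tx":0,"ty":0,"tz":0,"spin":0.17,"jaw":0.056},{"tx":0,"ty":0,"tz":0,"spin":0.16,"jaw":0.056}]' 20
python3 -m handwheel '[{"tx":0,"ty":0,"tz":0,"spin":0,"jaw":0.03},{"tx":0,"ty":0,"tz":0,"spin":0,"jaw":0.03},{"tx":0,"ty":0,"tz":0,"spin":0,"jaw":0.03}]' 20
python3 - <<'E'
from uw import *
p,R,o=tool();print(p,R[:,2]);np.save("u3.npy",unwrap())
E
python3 -m handwheel '[{"tx":0,"ty":0,"tz":0,"spin":-0.125,"jaw":0.03},{"tx":0,"ty":0,"tz":0,"spin":-0.125,"jaw":0.03},{"tx":0,"ty":0,"tz":0,"spin":-0.125,"jaw":0.03},{"tx":0,"ty":0,"tz":0,"spin":-0.125,"jaw":0.03},{"tx":0,"ty":0,"tz":0,"spin":0,"jaw":0.03}]' 20
python3 - <<'E'
from uw import *
p,R,o=tool();print(p,R[:,2],o["ft_force"],o["torque"])
U=unwrap();np.save("u4.npy",U)
def n(x):return (x-x.mean())/x.std()
def c(a,b):
    k=a[30:65].mean((0,2));k0=b[30:65].mean((0,2));print([(d/2,round(float(np.mean(n(k[100:260])*n(k0[100-d:260-d]))),2)) for d in range(-16,60,2)])
c(np.load("u3.npy"),np.load("u2.npy"));c(U,np.load("u3.npy"))
print("rear rim rgb by deg",[(int(a),U[112:120,int(2*(a+85))].mean(0).astype(int).tolist()) for a in range(-70,71,5)])
E
```

```text
clock: 4.88
tool_pos: [0.6128, -0.0253, 0.1106]
orientation: [0.446, -0.448, 0.549, -0.546]
ft_force: [0.7, 0.0, 0.7]
finger_gap: 0.656
clock: 5.25
tool_pos: [0.6127, -0.0262, 0.1111]
orientation: [0.448, -0.451, 0.547, -0.545]
ft_force: [-3.7, -2.9, -1.0]
finger_gap: 0.518
[ 0.6127 -0.0262  0.1111] [ 0.9812 -0.1927 -0.0046]
clock: 5.92
tool_pos: [0.6135, -0.0272, 0.1114]
orientation: [-0.568, 0.571, -0.419, 0.419]
ft_force: [-5.2, -1.3, -1.0]
finger_gap: 0.477
[ 0.6135 -0.0272  0.1114] [ 0.9544  0.2985 -0.0032] [-5.1985 -1.3485 -1.0482] [-1.9456  0.2661 -1.0978]
[(-8.0, 0.08), (-7.0, -0.35), (-6.0, -0.6), (-5.0, -0.55), (-4.0, -0.25), (-3.0, 0.19), (-2.0, 0.63), (-1.0, 0.89), (0.0, 0.85), (1.0, 0.53), (2.0, 0.07), (3.0, -0.37), (4.0, -0.63), (5.0, -0.63), (6.0, -0.37), (7.0, 0.04), (8.0, 0.45), (9.0, 0.71), (10.0, 0.71), (11.0, 0.45), (12.0, 0.05), (13.0, -0.34), (14.0, -0.59), (15.0, -0.62), (16.0, -0.42), (17.0, -0.09), (18.0, 0.25), (19.0, 0.47), (20.0, 0.5), (21.0, 0.31), (22.0, -0.0), (23.0, -0.33), (24.0, -0.54), (25.0, -0.59), (26.0, -0.45), (27.0, -0.21), (28.0, 0.06), (29.0
[... 545 characters left out ...]
]
rear rim rgb by deg [(-70, [102, 103, 105]), (-65, [134, 137, 141]), (-60, [131, 130, 130]), (-55, [145, 144, 141]), (-50, [168, 168, 167]), (-45, [193, 192, 200]), (-40, [206, 204, 215]), (-35, [207, 203, 210]), (-30, [170, 163, 150]), (-25, [157, 156, 152]), (-20, [159, 158, 154]), (-15, [163, 162, 159]), (-10, [168, 168, 163]), (-5, [171, 170, 165]), (0, [166, 166, 162]), (5, [160, 159, 155]), (10, [162, 161, 158]), (15, [167, 166, 161]), (20, [168, 167, 162]), (25, [162, 163, 159]), (30, [156, 156, 151]), (35, [153, 152, 149]), (40, [151, 150, 147]), (45, [147, 146, 143]), (50, [140, 139, 136]), (55, [136, 135, 132]), (60, [130, 129, 126]), (65, [124, 124, 121]), (70, [116, 117, 114])]
```

The rear rim now shows block colour at about −32…−52°, which is the notch coming into view. It still has roughly 43–50° to go, so I run two more cycles and light probes follow.

```bash
python3 -m handwheel '[{"tx":0,"ty":0,"tz":0,"spin":0,"jaw":0.056},{"tx":0,"ty":0,"tz":0,"spin":0,"jaw":0.056},{"tx":0,"ty":0,"tz":0,"spin":0.17,"jaw":0.056},{"tx":0,"ty":0,"tz":0,"spin":0.17,"jaw":0.056},{"tx":0,"ty":0,"tz":0,"spin":0.16,"jaw":0.056}]' 20
python3 -m handwheel '[{"tx":0,"ty":0,"tz":0,"spin":0,"jaw":0.03},{"tx":0,"ty":0,"tz":0,"spin":0,"jaw":0.03},{"tx":0,"ty":0,"tz":0,"spin":0,"jaw":0.03}]' 20
python3 -m handwheel '[{"tx":0,"ty":0,"tz":0,"spin":-0.125,"jaw":0.03},{"tx":0,"ty":0,"tz":0,"spin":-0.125,"jaw":0.03},{"tx":0,"ty":0,"tz":0,"spin":-0.125,"jaw":0.03},{"tx":0,"ty":0,"tz":0,"spin":-0.125,"jaw":0.03},{"tx":0,"ty":0,"tz":0,"spin":0,"jaw":0.03}]' 20
python3 - <<'E'
from uw import *
p,R,o=tool();print(p,R[:,2],o["ft_force"],o["torque"])
U=unwrap();np.save("u5.npy",U)
print("b-r by 2deg from -60",(U[110:120,50:290:4].mean(0)@[-1,0,1]).astype(int))
print("sum",U[110:120,50:290:4].mean((0,2)).astype(int))
cv2.imwrite("pics/u5.png",cv2.resize(np.vstack([np.load("u4.npy"),U]),None,fx=2,fy=2)[:,:,::-1])
E
```

```text
clock: 6.6
tool_pos: [0.6156, -0.0253, 0.1128]
orientation: [-0.448, 0.447, -0.547, 0.548]
ft_force: [0.2, -0.5, 0.2]
finger_gap: 0.655
clock: 6.98
tool_pos: [0.6153, -0.0268, 0.1132]
orientation: [-0.449, 0.449, -0.545, 0.547]
ft_force: [-1.9, -4.8, 4.7]
finger_gap: 0.521
clock: 7.6
tool_pos: [0.6155, -0.0264, 0.113]
orientation: [0.57, -0.569, 0.418, -0.42]
ft_force: [-1.9, -1.8, 4.5]
finger_gap: 0.489
[ 0.6155 -0.0264  0.113 ] [0.9546 0.2978 0.0018] [-1.8726 -1.7846  4.4528] [-1.6081 -0.1388 -0.8578]
b-r by 2deg from -60 [  0  -2  -3  -3  -3  -3  -4  -3  -3  -3  -4  -5  -4  -4  -6 -16 -37 -66
 -81 -85 -86 -88 -93 -95 -68 -12  -5  -3  -4  -4  -4  -4  -4  -4  -5  -5
  -5  -4  -4  -4  -5  -4  -4  -5  -4  -5  -4  -4  -4  -3  -3  -3  -3  -3
  -3  -3  -3  -3  -3  -3]
sum [122 126 127 129 132 133 135 138 140 143 146 146 142 138 138 141 130 108
 111 116 119 120 125 131 145 166 168 161 167 170 159 166 170 159 168 170
 159 165 167 160 162 165 157 159 161 155 154 156 153 150 150 149 145 144
 143 140 138 137 133 130]
```

View pics/u5.png

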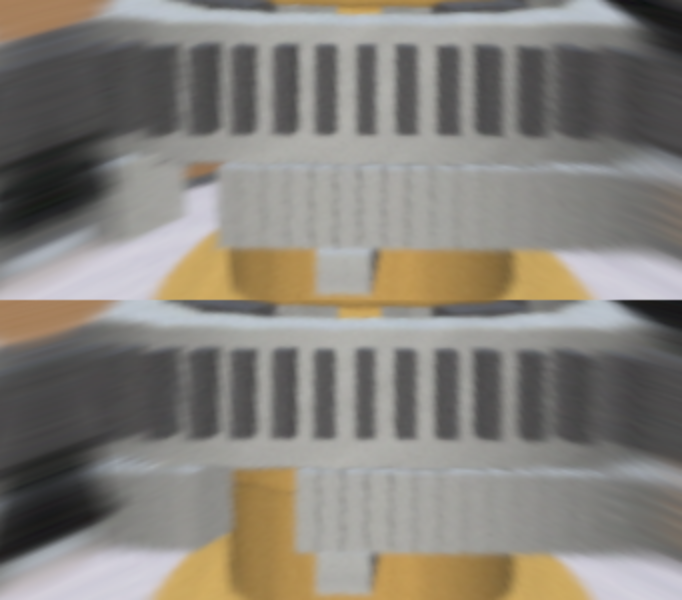

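The notch is plainly visible at px 222–299, centre about −20°, against the pin at px 345 (+1°). One more identical 20° cycle should bring it over the pin. Then I regrip square and probe.

```bash
python3 -m handwheel '[{"tx":0,"ty":0,"tz":0,"spin":0,"jaw":0.056},{"tx":0,"ty":0,"tz":0,"spin":0,"jaw":0.056},{"tx":0,"ty":0,"tz":0,"spin":0.17,"jaw":0.056},{"tx":0,"ty":0,"tz":0,"spin":0.17,"jaw":0.056},{"tx":0,"ty":0,"tz":0,"spin":0.16,"jaw":0.056}]' 20
python3 -m handwheel '[{"tx":0,"ty":0,"tz":0,"spin":0,"jaw":0.03},{"tx":0,"ty":0,"tz":0,"spin":0,"jaw":0.03},{"tx":0,"ty":0,"tz":0,"spin":0,"jaw":0.03}]' 20
python3 -m handwheel '[{"tx":0,"ty":0,"tz":0,"spin":-0.125,"jaw":0.03},{"tx":0,"ty":0,"tz":0,"spin":-0.125,"jaw":0.03},{"tx":0,"ty":0,"tz":0,"spin":-0.125,"jaw":0.03},{"tx":0,"ty":0,"tz":0,"spin":-0.125,"jaw":0.03},{"tx":0,"ty":0,"tz":0,"spin":0,"jaw":0.03}]' 20
python3 -m handwheel '[{"tx":0,"ty":0,"tz":0,"spin":0,"jaw":0.056},{"tx":0,"ty":0,"tz":0,"spin":0,"jaw":0.056},{"tx":0,"ty":0,"tz":0,"spin":0.12,"jaw":0.056},{"tx":0,"ty":0,"tz":0,"spin":0.11,"jaw":0.056},{"tx":0,"ty":0,"tz":0,"spin":0,"jaw":0.056}]' 20
cat > chk.py <<'E'
from uw import *
p,R,o=tool();print(p,R[:,2],o["ft_force"],o["torque"],o["finger_gap"])
U=unwrap();np.save("u6.npy",U)
for r in(90,98,106,114): print(r,"b-r by 2deg from -40",(U[r:r+5,90:252:4].mean(0)@[-1,0,1]).astype(int))
print("pin row", (U[130:138,90:252:4].mean(0)@[-1,0,1]).astype(int))
E
python3 chk.py
```

```text
clock: 8.28
tool_pos: [0.6142, -0.025, 0.1115]
orientation: [0.448, -0.447, 0.548, -0.547]
ft_force: [-0.3, -0.0, -0.6]
finger_gap: 0.657
clock: 8.65
tool_pos: [0.6137, -0.0263, 0.112]
orientation: [0.449, -0.45, 0.546, -0.546]
ft_force: [-4.2, -3.4, 2.0]
finger_gap: 0.518
clock: 9.28
tool_pos: [0.6145, -0.0268, 0.1125]
orientation: [-0.569, 0.57, -0.419, 0.419]
ft_force: [-5.1, -3.1, 2.9]
finger_gap: 0.483
clock: 9.9
tool_pos: [0.6149, -0.0252, 0.1122]
orientation: [0.519, -0.518, 0.481, -0.48]
ft_force: [0.6, 0.4, -0.2]
finger_gap: 0.652
[ 0.6149 -0.0252  0.1122] [0.9971 0.0761 0.0006] [ 0.5848  0.4187 -0.2001] [ 0.0055 -0.0376  0.0519] 0.6523744253610942
90 b-r by 2deg from -40 [  -4   -4   -4   -4   -3   -4   -4   -4   -4   -5   -4   -3   -9  -85
 -103 -104 -103 -102 -103 -105 -106 -104  -95  -31   -5   -5   -4   -5
   -6   -4   -4   -4   -4   -5   -3   -3   -4   -4   -4   -4   -4]
98 b-r by 2deg from -40 [  -4   -3   -4   -4   -3   -4   -4   -4   -5   -4   -4   -3  -12  -82
  -98 -100 -101 -100 -103 -103 -102 -101  -95  -31   -5   -4   -5   -5
   -5   -4   -2   -3   -4   -3   -3   -3   -3   -3   -4   -4   -3]
106 b-r by 2deg from -40 [  -3   -3   -4   -4   -4   -4   -5   -5   -4   -5   -5   -3  -17  -81
  -99 -102 -103  -86  -54  -51  -54  -58  -51  -21   -5   -6   -5   -6
   -5   -5   -3   -3   -3   -3   -4   -4   -4   -4   -4   -3   -3]
114 b-r by 2deg from -40 [  -3  -14  -18  -16  -13  -15  -15  -14  -15  -14  -13  -35  -85  -98
  -98 -101 -103  -55   14   18   16   18   17    9   -8  -11  -14  -12
  -10   -9  -10   -8  -11   -9   -8   -7   -7   -7   -7  -10  -10]
pin row [-102 -104 -104  -88  -70  -75  -81  -84  -86  -87  -89  -95  -97  -97
  -98 -102 -101  -47   -6   -4   -4   -4   -4   -9  -61 -103 -105 -105
 -103  -99  -95  -94  -91  -87  -84  -81  -76  -72  -74  -93 -100]
```

The notch centre is at −4.7° and the pin at +0.7°, so about 5° more is needed. I grip, turn a little, and probe lightly with a 4 mm push.

```bash
python3 -m handwheel '[{"tx":0,"ty":0,"tz":0,"spin":0.06,"jaw":0.03},{"tx":0,"ty":0,"tz":0,"spin":0,"jaw":0.03},{"tx":0,"ty":0,"tz":0,"spin":0,"jaw":0.03},{"tx":0,"ty":0,"tz":0,"spin":-0.06,"jaw":0.03},{"tx":0,"ty":0,"tz":0,"spin":-0.06,"jaw":0.03}]' 20
python3 -m handwheel '[{"tx":0,"ty":0,"tz":0,"spin":0,"jaw":0.03}]' 20
python3 chk.py
python3 -m handwheel '[{"tx":0,"ty":0.0033,"tz":0.0023,"spin":0,"jaw":0.03},{"tx":0,"ty":0,"tz":0,"spin":0,"jaw":0.03}]' 20
python3 chk.py
```

```text
clock: 10.58
tool_pos: [0.6149, -0.0266, 0.1125]
orientation: [-0.533, 0.533, -0.464, 0.465]
ft_force: [0.7, -2.2, 0.5]
finger_gap: 0.488
clock: 10.7
tool_pos: [0.615, -0.0266, 0.1125]
orientation: [-0.532, 0.532, -0.465, 0.466]
ft_force: [-0.2, -3.0, 0.6]
finger_gap: 0.489
[ 0.615  -0.0266  0.1125] [0.991  0.1335 0.0006] [-0.2458 -2.9955  0.5794] [-1.1727  0.0486 -0.3963] 0.4885661089617392
90 b-r by 2deg from -40 [  -5   -4   -4   -3   -4   -3   -4   -4   -4   -4   -5   -4   -4   -4
  -48 -102 -103 -104 -106 -106 -107 -105 -105 -101  -70   -6   -5   -6
   -5   -3   -5   -4   -4   -3   -4   -4   -4   -4   -4   -4   -4]
98 b-r by 2deg from -40 [  -3   -4   -4   -3   -4   -4   -3   -4   -4   -4   -4   -4   -4   -3
  -43 -100 -102 -102 -103 -103 -104 -103 -103 -103  -71   -6   -5   -5
   -4   -4   -5   -3   -3   -3   -3   -3   -3   -4   -4   -3   -4]
106 b-r by 2deg from -40 [  -3   -3   -4   -3   -4   -4   -4   -4   -5   -5   -4   -5   -4   -4
  -46 -100 -105  -95  -52  -48  -58  -59  -57  -58  -51   -8   -6   -5
   -4   -5   -4   -3   -5   -4   -4   -4   -4   -4   -4   -4   -4]
114 b
[... 1113 characters left out ...]
  -3   -4   -3]
106 b-r by 2deg from -40 [  -4   -4   -3   -2   -4   -4   -3   -4   -5   -4   -4   -4   -4   -4
  -49 -101 -105 -101  -71  -66  -71  -74  -72  -73  -56   -5   -4   -5
   -4   -4   -5   -4   -4   -5   -4   -4   -3   -3   -3   -4   -3]
114 b-r by 2deg from -40 [  -4   -4   -4   -3   -4   -5   -4   -5   -4   -4   -4   -4   -5   -4
  -48 -101 -104  -66   12   17   17   17   18   15  -12   -7   -5   -5
   -4   -5   -4   -5   -5   -5   -4   -4   -4   -3   -2   -4   -4]
pin row [ -85  -84  -86  -79  -58  -54  -62  -66  -66  -68  -68  -72  -79  -95
 -100 -102 -102  -45   -4   -4   -4   -4   -4   -5  -57  -89  -76  -77
  -78  -72  -71  -68  -65  -64  -61  -57  -53  -50  -46  -55  -67]
```

The push moved 3.9 mm with only about 2.7 N, but the notch is still ~2.5° off centre and its right flank is close to the pin. I back off, turn slightly, and push again.

```bash
python3 -m handwheel '[{"tx":0,"ty":-0.0033,"tz":-0.0023,"spin":0,"jaw":0.03},{"tx":0,"ty":0,"tz":0,"spin":-0.055,"jaw":0.03},{"tx":0,"ty":0.0033,"tz":0.0023,"spin":0,"jaw":0.03},{"tx":0,"ty":0,"tz":0,"spin":0,"jaw":0.03}]' 20
python3 chk.py | head -3
python3 -m handwheel '[{"tx":0,"ty":0.0016,"tz":0.0012,"spin":0,"jaw":0.03},{"tx":0,"ty":0,"tz":0,"spin":0,"jaw":0.03}]' 20
python3 chk.py
```

```text
clock: 11.55
tool_pos: [0.6171, -0.0263, 0.1093]
orientation: [-0.545, 0.545, -0.45, 0.451]
ft_force: [-1.2, -5.4, 2.5]
finger_gap: 0.491
[ 0.6171 -0.0263  0.1093] [0.9822 0.1878 0.0001] [-1.181  -5.4377  2.5211] [-1.5936  0.0924 -0.586 ] 0.4912127724494321
90 b-r by 2deg from -40 [  3   3   2   3   2   1   3   2   0   1   0   1   1   3  -2 -45 -94 -92
 -91 -87 -87 -90 -92 -93 -92 -67  -1   2   1   2   3   1   2   3   3   4
clock: 11.85
tool_pos: [0.6187, -0.0261, 0.1071]
orientation: [-0.545, 0.545, -0.45, 0.451]
ft_force: [1.8, -4.0, -3.1]
finger_gap: 0.49
[ 0.6187 -0.0261  0.1071] [0.9822 0.1879 0.0016] [ 1.8239 -3.962  -3.1306] [-1.5827 -0.4239 -0.3605] 0.48953482170820134
90 b-r by 2deg from -40 [-4 -3 -4 -3 -5 -4 -4 -4 -4 -4 -5 -4 -5 -5 -4 -5 -4 -5 -4 -4 -4 -3 -3 -5
 -4 -4 -5 -5 -4 -5 -5 -5 -4 -4 -4 -3 -3 -4 -4 -3 -4]
98 b-r by 2deg from -40 [  5   6   6   7   6   2   3   3   1   2   2   3   4   4  -1 -25 -58 -55
 -51 -47 -45 -50 -53 -57 -59 -38   0   4   2   0   0   0   1   3   1   4
   5   4   4   4   3]
106 b-r by 2deg from -40 [  -4   -4   -3   -4   -4   -4   -5   -4   -4   -4   -3   -3   -4   -3
   -4  -48 -102 -103  -84  -72  -76  -83  -82  -83  -89  -72   -6   -4
   -5   -3   -3   -4   -3   -3   -4   -3   -2   -3   -3   -3   -3]
114 b-r by 2deg from -40 [  -4   -4   -4   -4   -4   -4   -5   -5   -3   -4   -3   -4   -4   -3
   -4  -48 -101  -81    2   18   18   17   17   18  -14  -68   -7   -4
   -4   -5   -4   -4   -3   -4   -3   -4   -3   -4   -4   -4   -4]
pin row [ -4  -4  -4  -4  -4  -4  -5  -4  -3  -3  -4  -4  -5  -4  -7 -60 -99 -42
  -5  -4  -4  -4  -3  -4 -43 -77 -11  -4  -4  -3  -4  -4  -4  -3  -4  -3
  -4  -4  -4  -4  -4]
```

The collar has slid past the pin: the pin row is now flanked by collar steel with the notch around it. I push it fully home.

```bash
python3 -m handwheel '[{"tx":0,"ty":0.0016,"tz":0.0012,"spin":0,"jaw":0.03},{"tx":0,"ty":0.0016,"tz":0.0012,"spin":0,"jaw":0.03},{"tx":0,"ty":0,"tz":0,"spin":0,"jaw":0.03}]' 20
python3 - <<'E'
from uw import *
p,R,o=tool();print(p,o["ft_force"],o["torque"])
s=camera_info("scene");cv2.imwrite("pics/s2.png",cv2.resize(np.vstack([unwrap()]),None,fx=2,fy=2)[:,:,::-1])
t=camera_info("wrist");U=unwrap();V=np.load("u6.npy")
# slide: vertical shift of knurl band edges
def prof(W):return W[:,150:190].mean((1,2)).astype(int)
print(prof(U)[::3]);print(prof(V)[::3]);print(prof(np.load("u1.npy"))[::3])
E
```

```text
clock: 12.28
tool_pos: [0.6199, -0.026, 0.1053]
orientation: [-0.544, 0.546, -0.451, 0.45]
ft_force: [-4.7, -6.6, 7.3]
finger_gap: 0.492
[ 0.6199 -0.026   0.1053] [-4.7442 -6.5903  7.3007] [-1.6667  0.7171 -0.4229]
[136 119 139 142 141 142 148 156 150 142 148 193 186 173 174 166 132 128
 128 129 127 126 126 128 128 127 126 125 124 126 135 168 171 169 169 162
 143 166 174 175 176 175 171 162 161 159 158 159 163 153]
[134 119 141 142 142 142 153 156 166 194 182 173 173 159 130 127 129 129
 127 127 125 128 128 126 126 125 124 126 141 170 170 169 169 155 139 140
 143 171 176 175 175 175 172 162 161 161 159 160 163 153]
[131 127 150 189 189 175 174 172 138 129 129 128 129 129 130 129 128 128
 129 131 130 130 132 164 172 172 172 171 169 167 165 164 164 166 166 167
 166 165 166 166 166 167 172 167 166 164 162 162 165 155]
```

The collar has slid about 6.9 mm, with slight slip in the pads. I firm the grip a little and push on.

```bash
python3 -m handwheel '[{"tx":0,"ty":0,"tz":0,"spin":0,"jaw":0.03},{"tx":0,"ty":0.0016,"tz":0.0012,"spin":0,"jaw":0.03},{"tx":0,"ty":0.0012,"tz":0.0008,"spin":0,"jaw":0.03},{"tx":0,"ty":0,"tz":0,"spin":0,"jaw":0.03}]' 40
cat > sl.py <<'E'
from uw import *
p,R,o=tool();print(p,o["ft_force"],o["torque"])
U=unwrap();print(U[:,150:190].mean((1,2)).astype(int)[:70:2])
W=grab_frame("wrist");cv2.imwrite("pics/wl.png",cv2.resize(W,None,fx=1.4,fy=1.4)[:,:,::-1])
E
python3 sl.py
```

```text
clock: 12.88
tool_pos: [0.62, -0.026, 0.1051]
orientation: [-0.543, 0.548, -0.452, 0.449]
ft_force: [-15.3, -6.6, 21.4]
finger_gap: 0.482
[ 0.62   -0.026   0.1051] [-15.2748  -6.6149  21.3736] [-1.7648  2.2837 -0.4691]
[137 127 120 139 141 142 141 142 142 147 155 155 150 144 142 144 177 194
 188 177 174 174 173 160 134 128 127 128 130 129 128 126 126 126 127]
```

Axial force is 26 N with no further motion, so the collar is at its end stop. I ease off, let go, rise, and look.

```bash
python3 -m handwheel '[{"tx":0,"ty":-0.003,"tz":-0.002,"spin":0,"jaw":0.03},{"tx":0,"ty":0,"tz":0,"spin":0,"jaw":0.06},{"tx":0,"ty":0,"tz":0,"spin":0.12,"jaw":0.06},{"tx":0,"ty":-0.02,"tz":0,"spin":0,"jaw":0.06},{"tx":0,"ty":-0.04,"tz":0,"spin":0,"jaw":0.06}]' 20
python3 -m handwheel '[{"tx":0,"ty":-0.03,"tz":0,"spin":0,"jaw":0.06},{"tx":0,"ty":0,"tz":0,"spin":0,"jaw":0.06}]' 20
python3 - <<'E'
from uw import *
p,R,o=tool();print(p,R[:,2],o["ft_force"])
w=camera_info("wrist");W=grab_frame("wrist");S=grab_frame("scene")
m=np.array([.6032,-.0269,.1404]);z=np.array([-.572,-.043,.819])
for s in(.022,.029,-.002,-.011):print(s,1.4*proj(w,m+s*z),5*(proj(camera_info("scene"),m+s*z)-[220,205]))
a=cv2.resize(W,None,fx=1,fy=1);b=cv2.resize(S[205:289,220:268+10],None,fx=5,fy=5,interpolation=cv2.INTER_CUBIC)[:420,:240]
cv2.imwrite("pics/pop.png",np.hstack([a,b])[:,:,::-1])
E
```

```text
clock: 13.6
tool_pos: [0.6189, -0.0234, 0.1632]
orientation: [-0.517, 0.518, -0.483, 0.48]
ft_force: [1.2, -0.7, -0.1]
finger_gap: 0.703
clock: 13.85
tool_pos: [0.6236, -0.0243, 0.1995]
orientation: [0.52, -0.515, 0.479, -0.484]
ft_force: [-0.9, 0.5, 0.7]
finger_gap: 0.703
[ 0.6236 -0.0243  0.1995] [0.9974 0.0721 0.009 ] [-0.8618  0.4678  0.6865]
0.022 [394.1669 399.4607] [265.5391 119.9556]
0.029 [394.3102 414.8008] [265.1122 101.0476]
-0.002 [393.721  351.7214] [266.9805 183.808 ]
-0.011 [393.5698 335.5326] [267.5124 207.371 ]
```

View pics/pop.png

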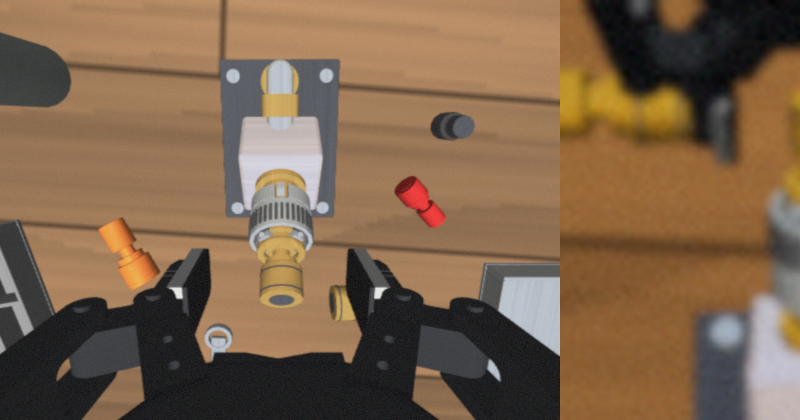

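The tip is at (282,298), or (395,417) at 1.4×, which matches the popped position (predicted 394,415). The collar stays back. I take the grip portion next.

```bash
python3 -m handwheel '[{"tx":0.001,"ty":0,"tz":-0.036,"spin":0,"jaw":0.055},{"tx":0,"ty":0.03,"tz":0,"spin":0,"jaw":0.055},{"tx":0,"ty":0.029,"tz":0,"spin":0,"jaw":0.055},{"tx":0,"ty":0,"tz":0,"spin":0,"jaw":0.055}]' 40
python3 - <<'E'
from h import *
p,R,o=tool();print(p,R[:,2],R[:,0],o["ft_force"])
E
```

```text
clock: 14.45
tool_pos: [0.5806, -0.0274, 0.1307]
orientation: [-0.515, 0.519, -0.485, 0.479]
ft_force: [-0.2, 0.1, 0.7]
finger_gap: 0.644
[ 0.5806 -0.0274  0.1307] [ 0.9975  0.0704 -0.0097] [ 0.0703 -0.9975 -0.0029] [-0.2172  0.1485  0.6759]
```

```bash
python3 -m handwheel '[{"tx":0,"ty":-0.008,"tz":0.006,"spin":0,"jaw":0.055},{"tx":0,"ty":0,"tz":0,"spin":0,"jaw":0.01},{"tx":0,"ty":0,"tz":0,"spin":0,"jaw":0.01},{"tx":0,"ty":0,"tz":0,"spin":0,"jaw":0.01},{"tx":0,"ty":0,"tz":0,"spin":0,"jaw":0.01}]' 40
python3 -m handwheel '[{"tx":0,"ty":-0.008,"tz":-0.0056,"spin":0,"jaw":0.01},{"tx":0,"ty":-0.008,"tz":-0.0056,"spin":0,"jaw":0.01},{"tx":0,"ty":0,"tz":0,"spin":0,"jaw":0.01}]' 40
```

```text
clock: 15.08
tool_pos: [0.5922, -0.0281, 0.1453]
orientation: [0.518, -0.516, 0.481, -0.483]
ft_force: [1.1, 0.3, 6.2]
finger_gap: 0.286
clock: 15.45
tool_pos: [0.5799, -0.0289, 0.1607]
orientation: [0.517, -0.517, 0.482, -0.483]
ft_force: [1.8, -0.3, 4.5]
finger_gap: 0.288
```

```bash
python3 -m handwheel '[{"tx":0,"ty":-0.012,"tz":-0.0084,"spin":0,"jaw":0.01},{"tx":0,"ty":-0.012,"tz":-0.0084,"spin":0,"jaw":0.01},{"tx":0,"ty":-0.02,"tz":-0.014,"spin":0,"jaw":0.01},{"tx":0,"ty":-0.02,"tz":0,"spin":0,"jaw":0.01},{"tx":0,"ty":0,"tz":0,"spin":0,"jaw":0.01}]' 40
python3 - <<'E'
from h import *
p,R,o=tool();print(p,R[:,2],R[:,0],o["ft_force"])
W=grab_frame("wrist");S=grab_frame("scene")
c=proj(camera_info("scene"),p);print(c);x,y=int(c[0]),int(c[1])
b=cv2.resize(S[y-60:y+80,max(0,x-40):x+40],None,fx=3,fy=3,interpolation=cv2.INTER_CUBIC)
cv2.imwrite("pics/drawn.png",np.hstack([W,b[:420]])[:,:,::-1])
E
```

```text
clock: 16.08
tool_pos: [0.5487, -0.0309, 0.2248]
orientation: [0.517, -0.517, 0.482, -0.483]
ft_force: [-0.3, -0.3, -1.5]
finger_gap: 0.287
[ 0.5487 -0.0309  0.2248] [0.9976 0.0697 0.0016] [ 0.0697 -0.9976  0.0005] [-0.3447 -0.3134 -1.4874]
[272.1408 185.7702]
```

View pics/drawn.png

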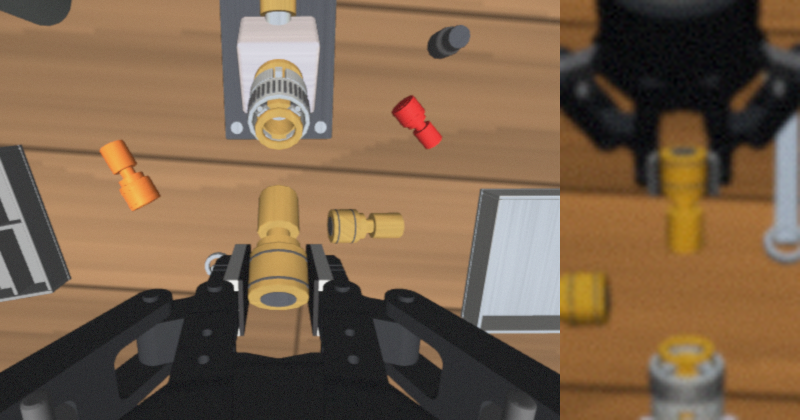

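The adapter is out and held in the jaws (wrist image 278,245), and the wrist force reads its weight (−1.5 N). Now to the plain tray.

```bash
python3 -m handwheel '[{"tx":0.03,"ty":0,"tz":-0.011,"spin":0,"jaw":0.01},{"tx":0.05,"ty":0,"tz":-0.019,"spin":0,"jaw":0.01},{"tx":0.05,"ty":0,"tz":-0.019,"spin":0,"jaw":0.01},{"tx":0.05,"ty":0,"tz":-0.019,"spin":0,"jaw":0.01},{"tx":0.05,"ty":0,"tz":-0.019,"spin":0,"jaw":0.01}]' 40
python3 -m handwheel '[{"tx":0.04,"ty":0,"tz":-0.014,"spin":0,"jaw":0.01},{"tx":0.017,"ty":0,"tz":-0.006,"spin":0,"jaw":0.01},{"tx":0,"ty":0,"tz":0,"spin":0,"jaw":0.01}]' 40
python3 - <<'E'
from h import *
p,R,o=tool();print(p,R[:,2],o["ft_force"])
t=camera_info("top");T=grab_frame("top").astype(int);w=camera_info("wrist");W=grab_frame("wrist")
for X in [(.5508,-.2519),(.5566,-.3844),(.3964,-.3938),(.3908,-.2652)]: print(proj(w,np.r_[X,.035]))
# brass tail end in wrist image
m=(W[...,0].astype(int)-W[...,2]>80)&(W[...,1].astype(int)>100);n,l,st,c=cv2.connectedComponentsWithStats(m.astype(np.uint8));print([(st[i].tolist()) for i in range(1,n) if st[i,4]>300])
E
```

```text
clock: 16.8
tool_pos: [0.4763, -0.2671, 0.2215]
orientation: [-0.517, 0.517, -0.483, 0.481]
ft_force: [1.0, 0.7, -1.4]
finger_gap: 0.282
clock: 17.18
tool_pos: [0.4612, -0.3246, 0.2221]
orientation: [0.517, -0.517, 0.484, -0.482]
ft_force: [0.5, 1.0, -1.7]
finger_gap: 0.284
[ 0.4612 -0.3246  0.2221] [ 0.9977  0.0679 -0.0016] [ 0.522  1.012 -1.707]
[208.2792  81.6129]
[352.7569  85.4765]
[342.2854 248.4231]
[218.6349 245.3091]
[[42, 106, 23, 35, 542], [80, 110, 45, 28, 991], [255, 186, 49, 68, 2211], [252, 252, 52, 28, 1149], [249, 279, 59, 31, 1024]]
```

```bash
python3 -m handwheel '[{"tx":0,"ty":0.05,"tz":0,"spin":0,"jaw":0.01},{"tx":0,"ty":0.05,"tz":0,"spin":0,"jaw":0.01},{"tx":0,"ty":0.05,"tz":0,"spin":0,"jaw":0.01},{"tx":0,"ty":0.03,"tz":0,"spin":0,"jaw":0.01},{"tx":0,"ty":0,"tz":0,"spin":0,"jaw":0.01}]' 40
python3 -m handwheel '[{"tx":0,"ty":0.006,"tz":0,"spin":0,"jaw":0.01},{"tx":0,"ty":0,"tz":0,"spin":0,"jaw":0.01}]' 40
```

```text
clock: 17.9
tool_pos: [0.4602, -0.3208, 0.0403]
orientation: [0.518, -0.518, 0.485, -0.479]
ft_force: [-0.5, 0.2, 0.1]
finger_gap: 0.286
clock: 18.15
tool_pos: [0.4632, -0.3251, 0.039]
orientation: [0.517, -0.517, 0.481, -0.483]
ft_force: [0.0, 0.5, -1.1]
finger_gap: 0.286
```

```bash
python3 -m handwheel '[{"tx":0,"ty":0.004,"tz":0,"spin":0,"jaw":0.01},{"tx":0,"ty":0,"tz":0,"spin":0,"jaw":0.01}]' 40
```

```text
clock: 18.4
tool_pos: [0.4626, -0.3252, 0.0342]
orientation: [0.517, -0.517, 0.482, -0.483]
ft_force: [0.6, -0.5, -1.3]
finger_gap: 0.285
```

```bash
python3 -m handwheel '[{"tx":0,"ty":0.004,"tz":0,"spin":0,"jaw":0.01},{"tx":0,"ty":0,"tz":0,"spin":0,"jaw":0.01}]' 40
python3 -m handwheel '[{"tx":0,"ty":0.003,"tz":0,"spin":0,"jaw":0.01},{"tx":0,"ty":0,"tz":0,"spin":0,"jaw":0.01}]' 40
```

```text
clock: 18.65
tool_pos: [0.4626, -0.3257, 0.0328]
orientation: [-0.517, 0.517, -0.482, 0.482]
ft_force: [-6.2, 2.2, 15.8]
finger_gap: 0.286
clock: 18.9
tool_pos: [0.4626, -0.3265, 0.0319]
orientation: [-0.517, 0.518, -0.482, 0.482]
ft_force: [-10.3, 3.6, 26.7]
finger_gap: 0.286
```

The tail has reached the tray floor. I ease up, open, and rise.

```bash
python3 -m handwheel '[{"tx":0,"ty":-0.006,"tz":0,"spin":0,"jaw":0.01},{"tx":0,"ty":0,"tz":0,"spin":0,"jaw":0.045},{"tx":0,"ty":0,"tz":0,"spin":0,"jaw":0.055},{"tx":0,"ty":0,"tz":0,"spin":0,"jaw":0.06},{"tx":0,"ty":0,"tz":0,"spin":0,"jaw":0.06}]' 40
python3 -m handwheel '[{"tx":0,"ty":-0.03,"tz":0,"spin":0,"jaw":0.06},{"tx":0,"ty":-0.05,"tz":0,"spin":0,"jaw":0.06},{"tx":0,"ty":-0.05,"tz":0,"spin":0,"jaw":0.06},{"tx":0,"ty":-0.05,"tz":-0.03,"spin":0,"jaw":0.06},{"tx":0,"ty":0,"tz":0,"spin":0,"jaw":0.06}]' 40
cat > fin.py <<'E'
from h import *
p,R,o=tool();print(o["clock"],p,o["ft_force"])
S={}
for n in("top","scene","wrist"):
    i=camera_info(n);W=grab_frame(n).astype(int)
    cv2.imwrite(f"pics/fin_{n}.png",W[:,:,::-1])
    m=(W[...,0]-W[...,2]>60)&(W[...,1]>90)&(W[...,0]>120)
    q=[proj(i,np.r_[X,.02]) for X in [(.5508,-.2519),(.5566,-.3844),(.3964,-.3938),(.3908,-.2652)]]
    k=np.zeros(m.shape,np.uint8);cv2.fillPoly(k,[np.int32(q)],1)
    v,u=np.nonzero(m&(k>0))
    if len(u):
        print(n,"brass in tray px",len(u),[plane(i,x,.017) for x in ((u.mean(),v.mean()),(u.min(),v.min()),(u.max(),v.max()))])
E
python3 fin.py
```

```text
clock: 19.52
tool_pos: [0.4617, -0.3243, 0.0318]
orientation: [-0.517, 0.517, -0.483, 0.482]
ft_force: [0.2, -0.6, -0.5]
finger_gap: 0.707
clock: 20.15
tool_pos: [0.4336, -0.3292, 0.218]
orientation: [-0.517, 0.517, -0.479, 0.486]
ft_force: [1.2, 0.6, 0.1]
finger_gap: 0.703
20.15 [ 0.4336 -0.3292  0.218 ] [1.1542 0.5676 0.148 ]
top brass in tray px 129 [array([ 0.4537, -0.3251,  0.017 ]), array([ 0.5532, -0.2514,  0.017 ]), array([ 0.4308, -0.3396,  0.017 ])]
scene brass in tray px 192 [array([ 0.4487, -0.3278,  0.017 ]), array([ 0.423 , -0.3428,  0.017 ]), array([ 0.4776, -0.3091,  0.017 ])]
wrist brass in tray px 984 [array([ 0.4526, -0.326 ,  0.017 ]), array([ 0.479 , -0.3129,  0.017 ]), array([ 0.427 , -0.3406,  0.017 ])][ WARN:0@1.105] global loadsave.cpp:1063 imwrite_ Unsupported depth image for selected encoder is fallbacked to CV_8U.
```

All three cameras agree: the adapter is lying in the plain tray at about (0.452,−0.326), roughly 52×28 mm. I check the other things haven't moved, then hand in.

Run:
```python
from h import *
a=cv2.imread("pics/scene0.png").astype(int);b=cv2.resize(grab_frame("scene"),None,fx=1.4,fy=1.4,interpolation=cv2.INTER_CUBIC)[:,:,::-1].astype(int)
for n,(x0,x1,y0,y1) in dict(can=(530,620,400,500),socket=(245,285,415,455),spanner=(412,450,200,305),loose=(288,352,296,332),red=(260,305,362,408),bare=(500,560,510,560)).items():
    d=np.abs(a-b)[y0:y1,x0:x1];print(n,d.mean().round(2),np.percentile(d,99))
ctrl.hand_in();print(ctrl.get_obs()["clock"])
```

```text
can 2.93 8.0
socket 2.54 8.0
spanner 2.93 8.0
loose 2.91 8.0
red 2.67 8.0
bare 2.92 9.0
the job is handed in; nothing more can be done
the job is handed in; nothing more can be done
```

The brass adapter is out of the coupler and lying in the plain steel tray, and I've handed the job in at about 20 s on the clock.

- **Collar:** I turned it anticlockwise in four regripped strokes, checking with the wrist camera where the notch stood. Two light 4 mm pushes came next, with a small turn between them. The collar then slid past the pin and went back to its end stop. It stayed back when I let go.
- **Adapter:** it popped out to the expected place. I gripped it, drew it straight out along the axis, lowered it until it touched the tray floor, and let go.

**Last checks:**
- All three cameras place the adapter in the tray at about (0.452, −0.326), lying flat, with the gripper raised clear of it.
- The oil can, spanner, socket, loose brass part and red part are unchanged in the scene picture to within image noise. I did not check the orange part this way.
- The highest wrist force I read was about 29 N, when the adapter touched the tray floor, and about 27 N at the collar's end stop.

**Problems along the way:**
- My first three move commands were refused because the rows lacked some keys, and nothing moved.
- The pads slipped about 2 mm on the collar during the push, so I raised the grip to 40 N to finish.
- My picture-based estimate of the slide was 7 to 8 mm, short of the full 9 mm. The end-stop force and the adapter popping out showed it had released.

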